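Eject a hinge leaf and hold it in line for its pin

TASK

Push the ejector's red thumb tab all the way along its slot against the spring, so that the brass hinge leaf comes out of the blue housing onto the tongue, then pick the leaf up and bring its knuckle between the two knuckles of the fixed leaf on the wooden jamb block, its plate level and pointing away from the block, the three holes in one line so that a hinge pin could be slipped through. Finish while holding it there, still and free in the air, touching nothing but your fingers: do not put it down or let go. Leave the screw dish, the red screwdriver and the phone battery on the bench where they are.

Things in the scene. Friction and masses are not known exactly. Their poses are not given: they have to be found in the camera images.
- ejector: Fixed spring ejector. Origin on the bench under the exit of its blue housing; x points the way the part comes out, z up. Housing 66 mm wide, x=-105 mm to 0, roof top 59 mm above the bench (4 screw heads 1 mm more), 14 mm slot along the middle of the roof; foot under the housing 100 mm wide, 8 mm high.
- ejector_exit (a point): Middle of the channel floor at the exit, 30 mm above the bench. From here an aluminium tongue, 26 mm wide, top 30 mm above the bench, reaches to ejector x=+100 mm. Beside the tongue nothing stands on the bench, so fingers can go down on both sides of a part lying on it.
- ejector_slide (a joint): Travel of the slide along the ejector's +x: 0 at rest, 0.090 m fully pushed. A spring pushes back (1.6 N at rest, 8.8 N fully pushed) and returns it when released. Its pusher shoves the leaf ahead; fully pushed, the whole leaf lies on the tongue, its rear edge about 12 mm beyond the exit.
- tab_back (a point): Point on the back of the red thumb tab (the face to push, towards ejector +x); moves with the slide. Tab 28 mm wide, 10 mm thick, from 61 to 95 mm above the bench; this point is 82 mm up, and at rest 90 mm behind the exit (ejector x=-90 mm).
- leaf: Loose brass hinge leaf, about 150 g. Origin at its underside below the middle of its knuckle; z up, y along the knuckle. Plate 50 mm wide (y), 8 mm thick (z 0 to 8), x=-62 to -16 mm; neck 24 mm wide joins it to the knuckle tube: 24 mm long, 22 outside, hole 14. Starts in the housing, underside 30 mm up, axis 14 mm behind the exit, x along the ejector's x (knuckle leaves first).
- leaf_hole (a point): Middle of the loose leaf's knuckle hole, 11 mm above the leaf's underside; axes as leaf, hole along y.
- jamb: Fixed wooden jamb block, 40 (x) x 96 (y) x 100 mm high, on a dark foot plate 120 mm wide (y). Origin on the bench under its middle; -x is the face towards the robot. On top a fixed brass leaf, 8 mm thick, with two knuckles standing out over the -x face: tubes 22 mm outside, hole 14 mm, at y=16 to 38 and y=-38 to -16 mm (gap 32 mm).
- jamb_hole (a point): Middle of the gap on the axis of the two fixed knuckles: jamb x=-35 mm (15 mm in front of the face), 111 mm above the bench; axes as jamb, holes along y. The loose leaf's hole belongs here, both x axes the same way.
- magnet_dish: Round grey metal dish with small screws, 66 mm across, 14 mm high; loose, leave alone. Origin at the middle of its underside.
- red_driver: Small red precision screwdriver, 78 mm long, 9 mm thick, lying; loose, leave alone. Origin at the middle of its underside, long along its y.
- phone_battery: Flat black phone battery, 88 x 37 x 8 mm; loose, leave alone. Origin at the middle of its underside, 88 mm along its own longer axis.
Mind the look-alikes: they are no part of the job. Leave any turquoise look-alike of the leaf alone.

How it is judged (in metres and radians):
On the way, in this order (a step that is already met when the one before it is completed fails the run):
1. the ejector slide is pushed fully in and the leaf is out on the tongue (value of joint ejector_slide above 0.084 m and x of leaf_hole in the frame of ejector above 0.064 m and height (world z) of leaf_hole below 0.06 m), for 0.1 s.
2. the fingers carry the leaf clear above the ejector (height (world z) of leaf_hole above 0.085 m and contact force between the fingers and leaf above 3 N and contact force between leaf and ejector below 0.3 N), for 0.2 s.
At the end, for the whole second after the job is handed in: Fingers grip the leaf (over 3 N), hole centre within 5 mm of the middle of the fixed axis, hole axes within 0.1 rad, plate level within 0.13 rad, leaf still (under 20 mm/s), pressing on the jamb under 0.5 N; dish, screwdriver and battery within 30 mm of their starts (distance between leaf_hole and jamb_hole below 0.005 m and angle between the y axis of leaf_hole and the y axis of jamb_hole, either way round below 0.1 rad and angle between the z axis of leaf_hole and the z axis of jamb_hole, either way round below 0.13 rad and contact force between the fingers and leaf above 3 N and contact force between leaf and jamb below 0.5 N and linear speed of leaf below 0.02 m/s and distance of each of magnet_dish, red_driver, phone_battery from where it was at the start of the episode below 0.03 m); the arm keeps its last pose, push and grip.
It fails at once if the screw dish is pushed away (over 30 mm) (distance of magnet_dish from where it was at the start of the episode above 0.03 m).
It fails at once if the red screwdriver is pushed away (over 30 mm) (distance of red_driver from where it was at the start of the episode above 0.03 m).
It fails at once if the phone battery is pushed away (over 30 mm) (distance of phone_battery from where it was at the start of the episode above 0.03 m).
It also fails if it takes over 51 s, if anything falls off the work surface, if the arm or the gripper's body presses on something with over 40 N, if the wrist force passes 120 N, or if a joint passes its speed limit or range.

ROBOT

A 6-joint arm with a two-finger parallel gripper is mounted at the origin on a cart in front of the work surface, level with it; the furniture and walls round the work are solid. World frame = base frame: x ahead of the robot, y to its left, z up, the work surface at z = 0. Lengths are in mm, angles in degrees, forces in N, time in s.
With the tool pointing down it reaches from about 275 to 725 mm from the base axis. Payload 5.6 kg.
Tool frame: the origin (TCP) lies at the very end of the fingers, on their centre line; the grasp point (between the pads) lies 19 mm behind it; z points along the fingers, y is the line along which they close (so a half turn about z gives the same grasp; the last joint's range is limited). The gripper opens to 85 mm and grips with 20 to 120 N. Pads are 22 mm wide; open, the fingers measure 114 mm over their backs; the gripper's body (76 mm by 85 mm) begins 54 mm behind the grasp point. The pads swing forward as they close: fully open they stand 13 mm farther back than shut.
Start: joints at [-51.131, 14.616, 6.199, 0, -81.583, -16.306], TCP at [211.054, -507.887, 231.283] pointing down, gripper open.
Joint ranges: [-168.99, 168.99], [-69.2, 112.95], [-62.41, 85.93], [-164.36, 98.24], [-168.68, -3.75], [-174.98, 174.98]. Speed limits (degrees/s): [147.25, 147.25, 180, 180, 180, 180].

INTERFACE

Orientations are given as a 3x3 rotation matrix whose columns are the frame's x, y, z axes.
In Python, from station import manip gives the robot as it stands. The module is installed in compiled form; this text tells all that it offers.
- The arm moves only by the tool move_arm, never from a script. Its argument "rows" is a list of rows, each a list of 2 entries, a list of its own where there are three numbers: the shift along the world's x, y, z in cm, then the turn, a rotation vector about the world's x, y, z in degrees. In form: [[[tx, ty, tz], [wx, wy, wz]], ...]. A call has 1 to 5 rows; each row shifts and turns the commanded pose from where the row before left it; what a row does not reach is not made up. A row lasts 1/10 s, in which the tool goes at most 50 mm and 8.59 degrees, less where a joint would pass 70% of its speed; a pose out of reach is approached as far as the arm can. A call is refused whole if a number of a shift passes 5 or a number of a turn 8.59, either way. A call with a gripper value outside its range is refused whole. "gripper" is the closure, from 0 (fully open) to 1 (shut), set as the call begins (left out, the last holds). The fingers move at their own pace and stop on an object; the grip force is fixed at half the most. Time passes only in rows, so rows that do not move let the fingers close. It gives the time, the measured TCP pose, the force, the opening and the grip force at its end, in the units of the state.
- manip.read_state(): the state, without advancing time (a new reading comes with each control period).
- manip.get_image(name): name is "scene" or "side" or "wrist"; returns a dict with "image" (400x640x3 uint8, blue, green, red), "K" (3x3 intrinsics, pixels), "distortion" ([k1, k2, p1, p2, k3] as OpenCV has them; the pictures are not rectified), "R" (3x3) and "t" (3): a world point X has camera coordinates R X + t. Camera axes: x right, y down, z forward; pixel columns grow to the right and rows downward; lengths in mm; the calibration is good to about 2 mm. A picture is of the moment at which its call begins. There is no depth.
- manip.sign_off(): hands the job in; it is judged then, once.
The state is a dict: "t": time; "joint_pos": joint angles; "joint_velocities": joint speeds; "effort": joint torques, N m; "tool_pos": TCP position; "tcp_rot": TCP orientation; "ft_force": force on the tool from outside, world axes, zero at the start; "torque": the same for the moment, N m; "opening": finger opening in mm; "finger_force": force on a finger pad.
Only numpy, scipy, OpenCV 4.12 (cv2) and the standard library are available. Lean on these libraries where they do the work, as an engineer would, in place of code of your own. Each camera call takes 0.05 s, during which the arm holds its last target. There are 200 camera calls.

## Working session

There is one attempt and no reset: what is moved stays moved. The work goes in short steps, Python scripts to look and compute and a tool call to move; the robot and the scene stay as the last step left them, time stands still between calls to the robot, and variables do not carry over. Pictures are saved under pics/ and viewed, at most 10 in all, crops included, and the job is handed in when it is done.

Besides the shell and the picture viewer there is one more tool, called after "Call:" as name([rows], argument=value, ...), one row to a line, values as JSON. move_arm: Moves the arm, as the interface text tells. Its arguments: {"type":"object","properties":{"rows":{"type":"array","items":{"type":"array"}},"gripper":{"type":"number"}},"required":["rows"]}

```bash
mkdir -p pics
cat > h.py <<'E'
import numpy as np, cv2, pickle
from station import manip
def snap(n,tag):
    d=manip.get_image(n); cv2.imwrite(f'pics/{tag}.png',d['image']); pickle.dump(d,open(f'{tag}.pkl','wb')); return d
def load(tag): return pickle.load(open(f'{tag}.pkl','rb'))
def ray(d,px):
    p=cv2.undistortPoints(np.array([[px]],float),np.array(d['K']),np.array(d['distortion'],float))[0,0]
    R=np.array(d['R']);t=np.array(d['t']).ravel()
    return -R.T@t, R.T@np.array([p[0],p[1],1.])
def atz(d,px,z):
    c,v=ray(d,px); return c+v*(z-c[2])/v[2]
def proj(d,X):
    return cv2.projectPoints(np.array(X,float).reshape(-1,3),cv2.Rodrigues(np.array(d['R'],float))[0],np.array(d['t'],float).ravel(),np.array(d['K'],float),np.array(d['distortion'],float))[0].reshape(-1,2)
def tri(obs):
    A=np.zeros((3,3));b=np.zeros(3)
    for d,px in obs:
        c,v=ray(d,px);v=v/np.linalg.norm(v);P=np.eye(3)-np.outer(v,v);A+=P;b+=P@c
    return np.linalg.solve(A,b)
E
python3 - <<'E'
from h import *
for n in('scene','side'):
    d=snap(n,n+'0'); print(n,(-np.array(d['R']).T@np.array(d['t']).ravel()).round(), np.array(d['R'])[2].round(2))
s=manip.read_state(); print(s['t'],s['tool_pos'],np.round(s['tcp_rot'],3),s['opening'])
E
```

```text
scene [ 15. 526. 812.] [ 0.44 -0.5  -0.74]
side [ 316. 1094.  635.] [ 0.11 -0.88 -0.46]
0.1 [ 210.93045499 -507.49417189  230.51082093] [[-0.923 -0.384 -0.001]
 [-0.384  0.923  0.002]
 [ 0.     0.002 -1.   ]] 85.30619912586404
```

View pics/scene0.png

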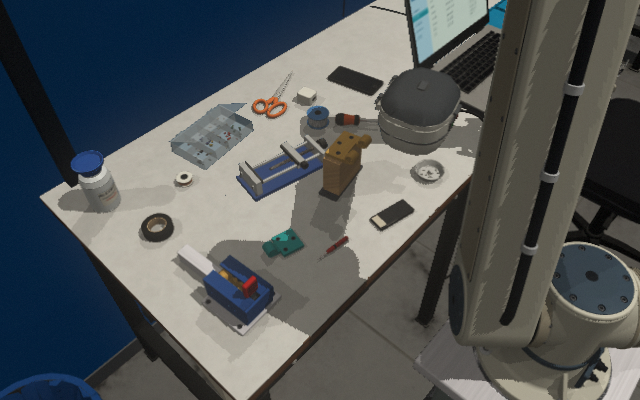

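View pics/side0.png

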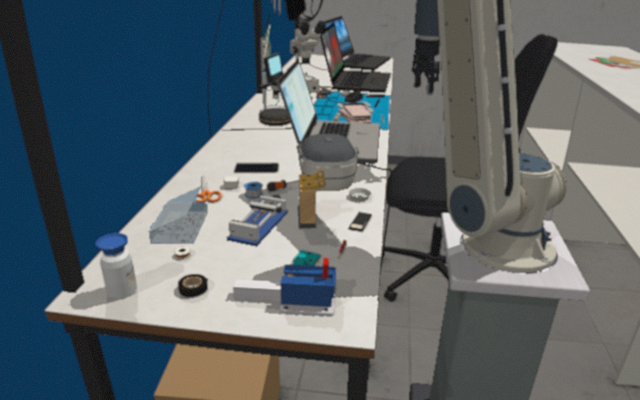

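Run:
```python
from h import *
a=load('scene0')['image'];b=load('side0')['image']
def crop(im,x,y,w,h,s,W=None):
    o=cv2.resize(im[y:y+h,x:x+w],None,fx=s,fy=s,interpolation=cv2.INTER_CUBIC)
    for i in range(x-x%10+10,x+w,10): cv2.line(o,((i-x)*s,0),((i-x)*s,6 if i%50 else 14),(0,255,255),1)
    for i in range(y-y%10+10,y+h,10): cv2.line(o,(0,(i-y)*s),(6 if i%50 else 14,(i-y)*s),(0,255,255),1)
    return o
cv2.imwrite('pics/c1.png',crop(a,170,240,125,97,6))
cv2.imwrite('pics/c2.png',np.hstack([crop(a,310,125,66,80,6),crop(b,285,160,66,80,6)]))
cv2.imwrite('pics/c3.png',crop(b,225,245,120,75,6))
```

```text
(no output)
```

View pics/c1.png

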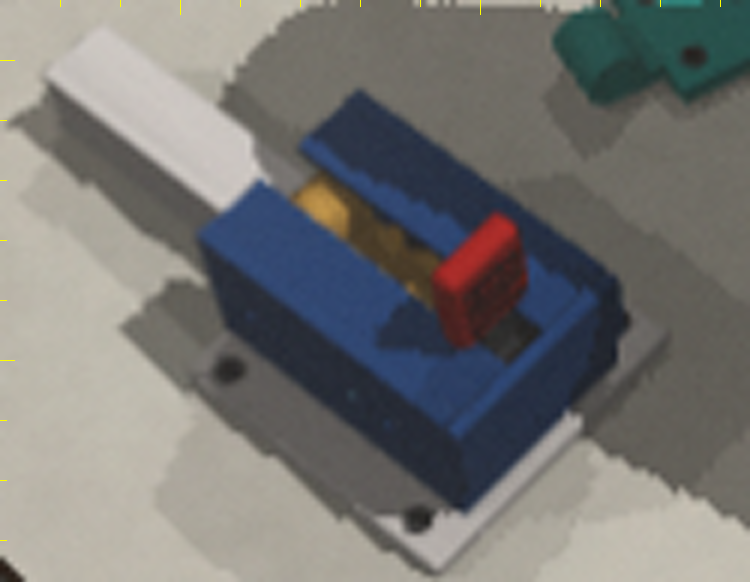

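View pics/c2.png

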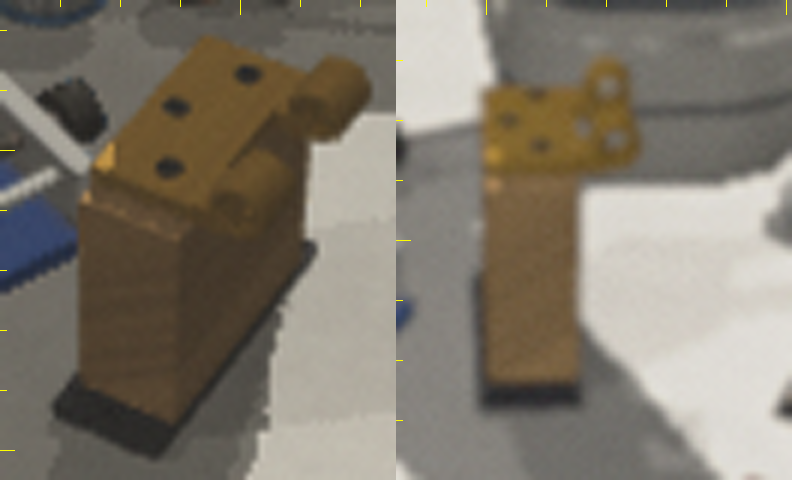

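View pics/c3.png

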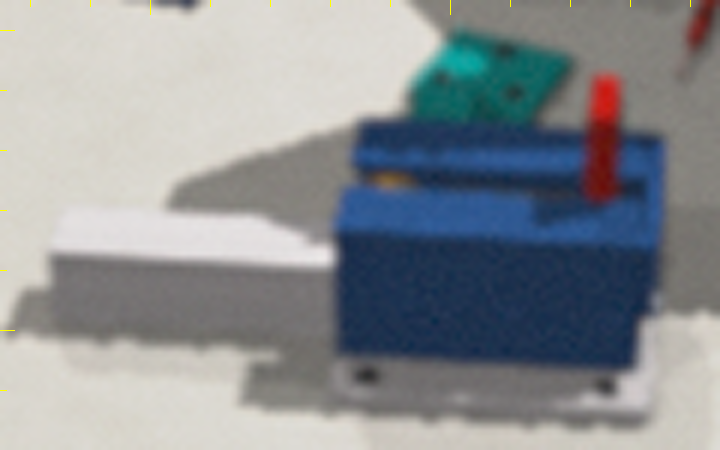

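```bash
cat > fit.py <<'E'
from h import *
from scipy.optimize import least_squares
def fit(obs,x0):
    # obs: (cam,px,local)
    def r(p):
        c,s=np.cos(p[2]),np.sin(p[2]);R=np.array([[c,-s,0],[s,c,0],[0,0,1]])
        return np.concatenate([proj(d,R@np.array(l,float)+[p[0],p[1],0])[0]-px for d,px,l in obs])
    q=least_squares(r,x0,loss='soft_l1',x_scale=[10,10,.05]);return q.x,r(q.x).reshape(-1,2)
E
python3 - <<'E'
from fit import *
a=load('scene0');b=load('side0')
J=lambda x,y:(310+x/6,125+y/6)
S=lambda x,y:(285+(x-396)/6,160+y/6)
E=lambda x,y:(170+x/6,240+y/6)
o=[(a,J(183,238),(-20,48,100)),(a,J(79,197),(20,48,100)),(a,J(235,203),(-35,38,111)),(a,J(310,108),(-35,-16,111)),
(b,S(484,178),(20,48,100)),(b,S(578,178),(-20,48,100)),(b,S(614,140),(-35,38,111)),(b,S(608,85),(-35,-16,111))]
print(atz(a,J(183,238),100),atz(a,J(79,197),100))
p0=atz(a,J(183,238),100)
for y0 in(0,.5,-.5):
    p,r=fit(o,[p0[0]+20,p0[1]-48,y0]);print(p[:2],np.degrees(p[2]),r.round(1).tolist())
for n,c in (('fl',(200,235)),('fr',(360,92)),('rr',(597,300)),('rl',(457,432))): print(n,atz(a,E(*c),59).round(1))
E
```

```text
[474.86378143 -25.39275912 100.        ] [513.11716139 -16.77680989 100.        ]
[506.89061329 -69.55528296] 13.031570709523958 [[-0.0, -0.9], [-0.4, -1.0], [0.6, 0.4], [0.4, -0.1], [-0.1, 0.9], [0.5, 0.5], [0.2, 0.9], [-0.7, 1.3]]
[506.89061639 -69.55527873] 13.031578718202558 [[-0.0, -0.9], [-0.4, -1.0], [0.6, 0.4], [0.4, -0.1], [-0.1, 0.9], [0.5, 0.5], [0.2, 0.9], [-0.7, 1.3]]
[506.89061458 -69.55528111] 13.031574081592296 [[-0.0, -0.9], [-0.4, -1.0], [0.6, 0.4], [0.4, -0.1], [-0.1, 0.9], [0.5, 0.5], [0.2, 0.9], [-0.7, 1.3]]
fl [493.1 311.3  59. ]
fr [497.1 247.6  59. ]
rr [393.3 249.8  59. ]
rl [391.5 304.2  59. ]
```

Run:
```python
from fit import *
a=load('scene0');b=load('side0')
S=lambda x,y:(225+x/6,245+y/6)
E=lambda x,y:(170+x/6,240+y/6)
o=[(a,E(200,235),(0,33,59)),(a,E(360,92),(0,-33,59)),(a,E(616,285),(-105,-33,59)),(a,E(457,432),(-105,33,59)),(a,E(47,75),(100,13,30)),(a,E(100,27),(100,-13,30)),
(b,S(337,228),(0,33,59)),(b,S(657,248),(-105,33,59)),(b,S(360,122),(0,-33,59)),(b,S(663,135),(-105,-33,59)),(b,S(50,255),(100,13,30)),(b,S(65,207),(100,-13,30))]
for oo in (o,o[:6],o[6:]):
    p,r=fit(oo,[495,280,.06]);print(p[:2],np.degrees(p[2]),r.round(1).tolist())
```

```text
[496.11787254 280.14610439] 3.771790146126285 [[-1.1, 0.4], [-0.3, -0.5], [0.8, -1.1], [0.1, 1.7], [-1.6, -0.2], [0.2, -1.0], [-0.3, 0.7], [1.0, 0.3], [0.4, -0.7], [1.5, -0.2], [-0.4, -0.6], [-0.1, -0.2]]
[495.41801143 280.11915957] 3.521113331543174 [[-0.9, 0.6], [0.1, -0.3], [1.0, -0.7], [0.1, 2.1], [-1.2, -0.2], [0.6, -1.0]]
[496.59868508 280.40120388] 4.108348867381712 [[-0.5, 0.7], [0.8, 0.1], [0.0, -0.7], [1.2, -0.4], [-0.7, -0.4], [-0.5, 0.1]]
```

Call:
move_arm([
  [[0.8, 3.4, 0], [0, 0, -1.25]],
  [[0.8, 3.4, 0], [0, 0, -1.25]],
  [[0.8, 3.4, 0], [0, 0, -1.25]],
  [[0.8, 3.4, 0], [0, 0, -1.25]],
  [[0.8, 3.4, 0], [0, 0, -1.25]],
], gripper=1)

```text
t: 0.6
tool_pos: [250.9, -336.4, 230.8]
tcp_rot: [[-0.96, -0.28, -0.0], [-0.28, 0.96, 0.001], [0.0, 0.001, -1.0]]
ft_force: [1.5, -0.6, -0.5]
opening: 12.3
finger_force: 0.0
```

Call:
move_arm([
  [[0.8, 3.4, 0], [0, 0, -1.25]],
  [[0.8, 3.4, 0], [0, 0, -1.25]],
  [[0.8, 3.4, 0], [0, 0, -1.25]],
  [[0.8, 3.4, 0], [0, 0, -1.25]],
  [[0.8, 3.4, 0], [0, 0, -1.25]],
])

```text
t: 1.1
tool_pos: [290.7, -166.5, 231.1]
tcp_rot: [[-0.985, -0.173, -0.0], [-0.173, 0.985, 0.0], [0.0, 0.0, -1.0]]
ft_force: [1.6, 0.1, 0.2]
opening: -0.0
finger_force: 0.0
```

Call:
move_arm([
  [[0.8, 3.4, 0], [0, 0, -1.25]],
  [[0.8, 3.4, 0], [0, 0, -1.25]],
  [[0.8, 3.4, 0], [0, 0, -1.25]],
  [[0.8, 3.4, 0], [0, 0, -1.25]],
  [[0.8, 3.4, 0], [0, 0, -1.25]],
])

```text
t: 1.6
tool_pos: [330.8, 3.6, 231.2]
tcp_rot: [[-0.998, -0.066, 0.0], [-0.066, 0.998, 0.0], [-0.0, 0.0, -1.0]]
ft_force: [0.0, -0.3, 0.1]
opening: -0.1
finger_force: 0.0
```

Call:
move_arm([
  [[0.8, 4.5, 0], [0, 0, 0]],
  [[0.8, 4.5, 0], [0, 0, 0]],
  [[0.8, 4.5, 0], [0, 0, 0]],
  [[0.8, 4.5, 0], [0, 0, 0]],
  [[0.8, 4.5, 0], [0, 0, 0]],
])

```text
t: 2.1
tool_pos: [370.7, 229.0, 231.0]
tcp_rot: [[-0.998, -0.067, -0.0], [-0.067, 0.998, -0.0], [0.0, -0.0, -1.0]]
ft_force: [0.6, -0.5, -0.4]
opening: -0.2
finger_force: 0.0
```

Call:
move_arm([
  [[0, 2.3, -3], [0, 0, 0]],
  [[0, 2, -4], [0, 0, 0]],
  [[0, 0, -4], [0, 0, 0]],
  [[0, 0, -4], [0, 0, 0]],
  [[0, 0, -1], [0, 0, 0]],
])

```text
t: 2.6
tool_pos: [368.6, 267.6, 67.1]
tcp_rot: [[-0.998, -0.066, -0.006], [-0.066, 0.998, -0.006], [0.006, -0.006, -1.0]]
ft_force: [0.2, -0.4, 0.9]
opening: -0.0
finger_force: 0.0
```

Run:
```python
from h import *
a=snap('scene','s1');b=snap('side','b1')
f=lambda i:cv2.resize(i,None,fx=4,fy=4,interpolation=cv2.INTER_CUBIC)
cv2.imwrite('pics/c4.png',np.hstack([f(a['image'][210:350,180:280]),f(b['image'][180:320,255:355])]))
```

```text
(no output)
```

View pics/c4.png

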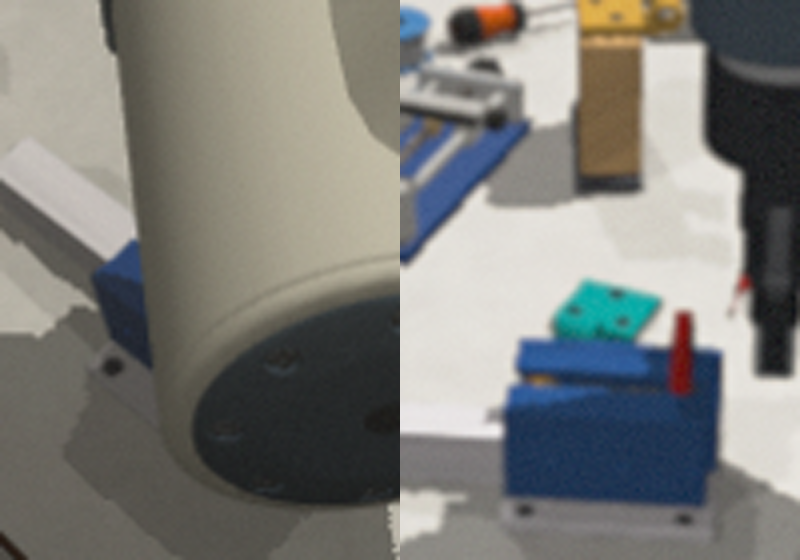

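Call:
move_arm([
  [[1, 0.07, 0], [0, 0, 0]],
  [[1, 0.07, 0], [0, 0, 0]],
  [[0.5, 0.03, 0], [0, 0, 0]],
  [[0.5, 0.03, 0], [0, 0, 0]],
  [[0.5, 0.03, 0], [0, 0, 0]],
])

```text
t: 3.2
tool_pos: [406.1, 272.5, 71.6]
tcp_rot: [[-0.998, -0.066, -0.001], [-0.066, 0.998, 0.001], [0.001, 0.001, -1.0]]
ft_force: [-3.7, 0.2, 2.5]
opening: 0.0
finger_force: 2.0
```

Call:
move_arm([
  [[0.6, 0.04, 0], [0, 0, 0]],
  [[0.6, 0.04, 0], [0, 0, 0]],
  [[0.6, 0.04, 0], [0, 0, 0]],
  [[0.6, 0.04, 0], [0, 0, 0]],
  [[0.6, 0.04, 0], [0, 0, 0]],
])

```text
t: 3.7
tool_pos: [435.8, 274.1, 71.2]
tcp_rot: [[-0.998, -0.066, -0.001], [-0.066, 0.998, -0.001], [0.001, -0.001, -1.0]]
ft_force: [-7.3, 0.0, 4.8]
opening: 0.0
finger_force: 3.3
```

Call:
move_arm([
  [[0.6, 0.04, 0], [0, 0, 0]],
  [[0.6, 0.04, 0], [0, 0, 0]],
  [[0.6, 0.04, 0], [0, 0, 0]],
  [[0.6, 0.04, 0], [0, 0, 0]],
  [[0.6, 0.04, 0], [0, 0, 0]],
])

```text
t: 4.2
tool_pos: [465.3, 276.0, 71.2]
tcp_rot: [[-0.998, -0.066, -0.002], [-0.066, 0.998, -0.001], [0.002, -0.001, -1.0]]
ft_force: [-9.8, 0.4, 6.4]
opening: -0.1
finger_force: 4.5
```

Call:
move_arm([
  [[0.4, 0.03, 0], [0, 0, 0]],
  [[0.4, 0.03, 0], [0, 0, 0]],
  [[0.3, 0.02, 0], [0, 0, 0]],
  [[0, 0, 0], [0, 0, 0]],
])

```text
t: 4.6
tool_pos: [476.3, 276.7, 71.1]
tcp_rot: [[-0.998, -0.066, -0.002], [-0.066, 0.998, -0.001], [0.002, -0.001, -1.0]]
ft_force: [-7.4, -0.6, 5.0]
opening: -0.1
finger_force: 3.8
```

Call:
move_arm([
  [[0.3, 0.02, 0], [0, 0, 0]],
  [[0.3, 0.02, 0], [0, 0, 0]],
  [[0.3, 0.02, 0], [0, 0, 0]],
  [[0, 0, 0], [0, 0, 0]],
])

```text
t: 5.0
tool_pos: [485.1, 277.3, 71.1]
tcp_rot: [[-0.998, -0.066, -0.003], [-0.066, 0.998, -0.001], [0.003, -0.001, -1.0]]
ft_force: [-9.3, -0.0, 5.6]
opening: -0.1
finger_force: 4.1
```

Call:
move_arm([
  [[0.2, 0.01, 0], [0, 0, 0]],
  [[0.2, 0.01, 0], [0, 0, 0]],
  [[0, 0, 0], [0, 0, 0]],
])

```text
t: 5.3
tool_pos: [488.1, 277.4, 71.0]
tcp_rot: [[-0.998, -0.066, -0.004], [-0.066, 0.998, -0.002], [0.004, -0.001, -1.0]]
ft_force: [-10.5, -0.6, 7.5]
opening: -0.3
finger_force: 5.8
```

Call:
move_arm([
  [[0.2, 0.01, 0], [0, 0, 0]],
  [[0.1, 0.01, 0], [0, 0, 0]],
  [[0, 0, 0], [0, 0, 0]],
  [[0, 0, 0], [0, 0, 0]],
])

```text
t: 5.7
tool_pos: [488.3, 277.3, 70.9]
tcp_rot: [[-0.998, -0.066, -0.009], [-0.066, 0.998, -0.002], [0.009, -0.002, -1.0]]
ft_force: [-22.2, 0.2, 15.1]
opening: -0.2
finger_force: 11.2
```

Run:
```python
from h import *
a=snap('scene','s2');b=snap('side','b2')
f=lambda i:cv2.resize(i,None,fx=4,fy=4,interpolation=cv2.INTER_CUBIC)
cv2.imwrite('pics/c5.png',np.vstack([f(a['image'][225:295,160:300]),f(b['image'][240:320,215:355])]))
```

```text
(no output)
```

View pics/c5.png

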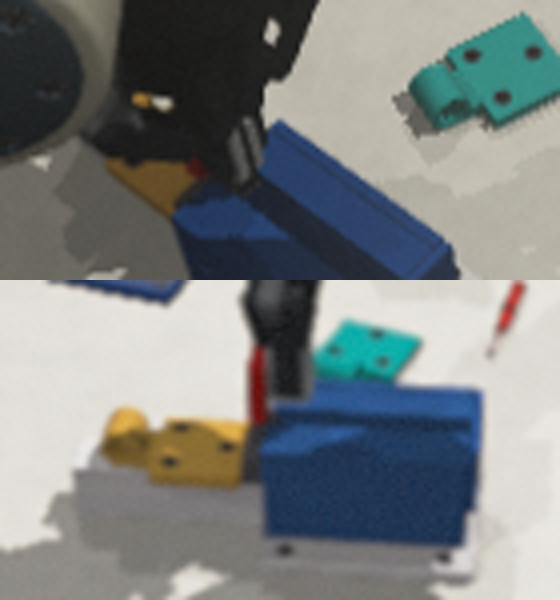

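Call:
move_arm([
  [[-2, -0.13, 0], [0, 0, 0]],
  [[-2.5, -0.17, 0], [0, 0, 0]],
  [[-2.5, -0.17, 0], [0, 0, 0]],
  [[-2.5, -0.17, 0], [0, 0, 0]],
  [[-2.5, -0.17, 0], [0, 0, 0]],
])

```text
t: 6.3
tool_pos: [373.1, 270.2, 71.3]
tcp_rot: [[-0.998, -0.067, 0.001], [-0.067, 0.998, 0.0], [-0.001, 0.0, -1.0]]
ft_force: [-0.5, -0.1, -0.3]
opening: -0.2
finger_force: 0.0
```

Call:
move_arm([
  [[-0.5, 0, 4.5], [0, 0, 0]],
  [[0, 0, 4.5], [0, 0, 0]],
  [[0, 0, 4], [0, 0, 0]],
  [[0, 0, 0], [0, 0, 0]],
], gripper=0)

```text
t: 6.7
tool_pos: [371.4, 272.4, 207.6]
tcp_rot: [[-0.998, -0.067, 0.01], [-0.067, 0.998, 0.008], [-0.01, 0.008, -1.0]]
ft_force: [-0.3, 0.9, -1.2]
opening: 58.3
finger_force: 0.0
```

Run:
```python
from h import *
s=manip.read_state(); print(s['t'],s['tool_pos'],s['opening'])
b=snap('side','b3');a=snap('scene','s3'); w=snap('wrist','w3')
f=lambda i:cv2.resize(i,None,fx=5,fy=5,interpolation=cv2.INTER_CUBIC)
cv2.imwrite('pics/c6.png',np.vstack([f(a['image'][225:280,160:290]),f(b['image'][250:315,215:345])]))
print(proj(w,[[570,285,30],[496,280,59]]))
```

```text
6.7 [371.42994972 272.44504255 207.62457314] 58.30037562373369
[[326.8114562  353.80369882]
 [326.94403268 312.23338566]]
```

View pics/c6.png

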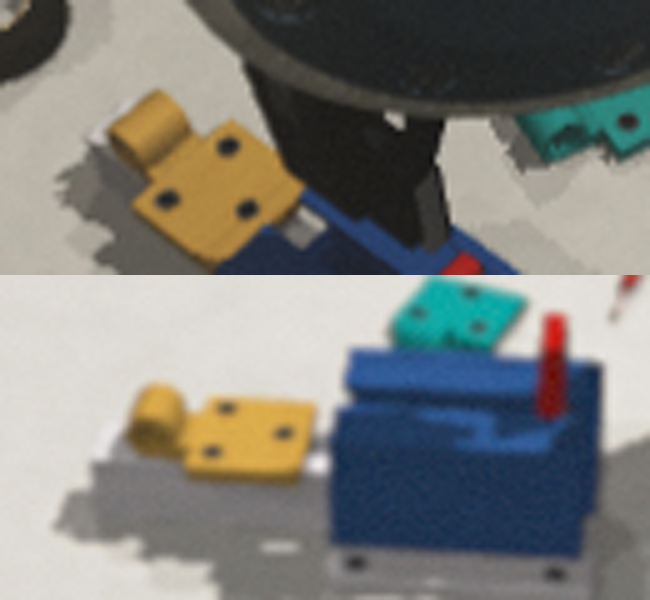

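Run:
```python
from fit import *
a=load('s3');b=load('b3')
E=lambda x,y:(160+x/5,225+y/5)
S=lambda x,y:(215+x/5,250+(y-275)/5)
o=[(a,E(232,120),(-16,-25,38)),(a,E(133,203),(-16,25,38)),(a,E(305,187),(-62,-25,38)),(a,E(215,268),(-62,25,38)),
(b,S(212,398),(-16,-25,38)),(b,S(183,472),(-16,25,38)),(b,S(316,403),(-62,-25,38)),(b,S(300,480),(-62,25,38)),(b,S(148,433),(0,12,41))]
for oo in (o,o[:4],o[4:]):
    p,r=fit(oo,[570,285,.06]);print(p[:2],np.degrees(p[2]),r.round(1).tolist())
    c,s=np.cos(np.radians(3.8)),np.sin(np.radians(3.8)); q=p[:2]-[496,280]; print('ej',c*q[0]+s*q[1],-s*q[0]+c*q[1])
```

```text
[570.32493477 284.94261736] 1.9590821486818943 [[-0.3, -0.6], [-1.6, 0.0], [1.9, -0.6], [-1.2, 1.1], [-0.3, -0.6], [0.1, -0.9], [1.1, 0.0], [-0.2, -0.7], [0.6, 1.2]]
ej 74.48909557911367 0.005947532361113339
[569.4306235  284.47493195] 2.2869630172245747 [[0.2, -0.5], [-1.0, 0.2], [2.5, -0.7], [-0.4, 1.2]]
ej 73.56575513833032 -0.4014401530042875
[570.54242169 286.21607625] 2.1458569627348276 [[-0.6, -0.3], [-0.1, -0.5], [0.8, 0.3], [-0.3, -0.4], [0.3, 1.5]]
ej 74.7905014306844 1.2621929770610594
```

Call:
move_arm([
  [[3.2, 0.24, -1.2], [0, 0, 0]],
  [[3.2, 0.24, -1.2], [0, 0, 0]],
  [[3.2, 0.24, -1.2], [0, 0, 0]],
  [[3.2, 0.24, -1.2], [0, 0, 0]],
  [[3.4, 0.24, -1.2], [0, 0, 0]],
])

```text
t: 7.35
tool_pos: [530.9, 281.3, 138.7]
tcp_rot: [[-0.998, -0.066, -0.002], [-0.066, 0.998, -0.002], [0.002, -0.002, -1.0]]
ft_force: [0.6, 0.2, 0.7]
opening: 85.3
finger_force: 0.0
```

Call:
move_arm([
  [[0, 0, -1], [0, 0, 0]],
  [[0, 0, 0], [0, 0, 0]],
  [[0, 0, 0], [0, 0, 0]],
])

```text
t: 7.65
tool_pos: [529.4, 281.6, 130.5]
tcp_rot: [[-0.998, -0.067, -0.001], [-0.067, 0.998, -0.002], [0.001, -0.001, -1.0]]
ft_force: [0.3, -0.0, 0.3]
opening: 85.2
finger_force: 0.0
```

Run:
```python
from h import *
s=manip.read_state(); print(s['t'],s['tool_pos'],s['opening'])
w=snap('wrist','w4');b=snap('side','b4')
print(proj(w,[[570.3,285,41]]))
f=lambda i,k:cv2.resize(i,None,fx=k,fy=k,interpolation=cv2.INTER_CUBIC)
cv2.imwrite('pics/c7.png',np.vstack([w['image'],cv2.resize(b['image'][235:315,205:365],(640,320))])[:720:1][:, :] if 0 else np.vstack([cv2.resize(w['image'],(480,300)),cv2.resize(b['image'][235:315,205:333],(480,300))]))
```

```text
7.65 [529.42044161 281.6368643  130.54924799] 85.2200071576927
[[327.53883518 257.6021495 ]]
```

View pics/c7.png

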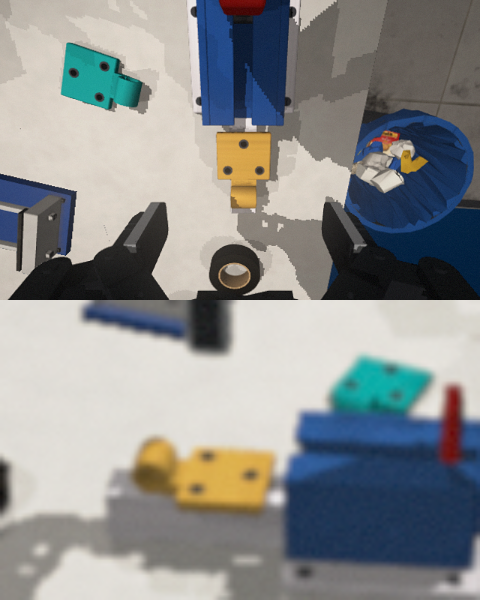

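Call:
move_arm([
  [[0, 0, -3], [0, 0, 0]],
  [[0, 0, -3], [0, 0, 0]],
  [[0, 0, -3], [0, 0, 0]],
  [[0, 0, -1.6], [0, 0, 0]],
  [[0, 0, -1], [0, 0, 0]],
])

```text
t: 8.25
tool_pos: [529.2, 282.1, 14.8]
tcp_rot: [[-0.998, -0.067, -0.001], [-0.067, 0.998, -0.0], [0.001, -0.0, -1.0]]
ft_force: [-0.5, 0.1, 0.9]
opening: 85.4
finger_force: 0.0
```

Call:
move_arm([
  [[0, 0, 0], [0, 0, 0]],
  [[0, 0, 0], [0, 0, 0]],
])

```text
t: 8.45
tool_pos: [530.6, 282.7, 16.7]
tcp_rot: [[-0.998, -0.067, 0.002], [-0.067, 0.998, 0.001], [-0.002, 0.001, -1.0]]
ft_force: [-0.6, 0.7, 0.2]
opening: 85.2
finger_force: 0.0
```

Call:
move_arm([
  [[0, 0, 0], [0, 0, 0]],
  [[0, 0, 0], [0, 0, 0]],
  [[0, 0, 0], [0, 0, 0]],
  [[0, 0, 0], [0, 0, 0]],
  [[0, 0, 0], [0, 0, 0]],
], gripper=1)

```text
t: 8.95
tool_pos: [530.7, 282.5, 16.5]
tcp_rot: [[-0.998, -0.067, 0.002], [-0.067, 0.998, 0.001], [-0.002, 0.001, -1.0]]
ft_force: [-0.6, -0.1, 6.2]
opening: 48.4
finger_force: 62.5
```

Call:
move_arm([
  [[0, 0, 1], [0, 0, 0]],
  [[0, 0, 2], [0, 0, 0]],
  [[0, 0, 3], [0, 0, 0]],
  [[0, 0, 3], [0, 0, 0]],
  [[0, 0, 3], [0, 0, 0]],
])

```text
t: 9.45
tool_pos: [529.6, 281.9, 136.5]
tcp_rot: [[-0.998, -0.066, -0.001], [-0.066, 0.998, -0.0], [0.001, -0.0, -1.0]]
ft_force: [0.1, -0.9, -2.1]
opening: 48.5
finger_force: 62.2
```

Call:
move_arm([
  [[0, 0, 3], [0, 0, 0]],
  [[0, 0, 0], [0, 0, 0]],
  [[0, 0, 0], [0, 0, 0]],
])

```text
t: 9.75
tool_pos: [529.8, 282.3, 165.7]
tcp_rot: [[-0.998, -0.066, 0.0], [-0.066, 0.998, 0.001], [-0.0, 0.001, -1.0]]
ft_force: [-0.2, -0.0, -2.3]
opening: 48.6
finger_force: 62.3
```

Call:
move_arm([
  [[-1.54, -3.8, 0], [0, 0, 0.92]],
  [[-1.54, -3.8, 0], [0, 0, 0.92]],
  [[-1.54, -3.8, 0], [0, 0, 0.92]],
  [[-1.54, -3.8, 0], [0, 0, 0.92]],
  [[-1.54, -3.8, 0], [0, 0, 0.92]],
])

```text
t: 10.25
tool_pos: [451.0, 90.3, 163.7]
tcp_rot: [[-0.989, -0.147, -0.003], [-0.147, 0.989, -0.001], [0.003, -0.001, -1.0]]
ft_force: [0.8, -0.1, -2.1]
opening: 48.4
finger_force: 62.4
```

Call:
move_arm([
  [[-1.54, -3.8, 0], [0, 0, 0.92]],
  [[-1.54, -3.8, 0], [0, 0, 0.92]],
  [[-1.54, -3.8, 0], [0, 0, 0.92]],
  [[-1.54, -3.8, 0], [0, 0, 0.92]],
  [[-1.54, -3.8, 0], [0, 0, 0.92]],
])

```text
t: 10.75
tool_pos: [374.0, -99.1, 164.1]
tcp_rot: [[-0.974, -0.226, -0.003], [-0.226, 0.974, 0.0], [0.003, 0.001, -1.0]]
ft_force: [1.7, 0.0, -2.6]
opening: 48.9
finger_force: 62.4
```

Call:
move_arm([
  [[0, 0, -2], [0, 0, 0]],
  [[0, 0, -2], [0, 0, 0]],
  [[0, 0, -2], [0, 0, 0]],
  [[0, 0, -1.8], [0, 0, 0]],
  [[0, 0, 0], [0, 0, 0]],
])

```text
t: 11.25
tool_pos: [372.8, -98.0, 84.3]
tcp_rot: [[-0.975, -0.224, -0.008], [-0.224, 0.975, 0.0], [0.008, 0.002, -1.0]]
ft_force: [-1.2, -0.1, -1.8]
opening: 48.5
finger_force: 62.4
```

Run:
```python
from h import *
s=manip.read_state(); print(s['t'],s['tool_pos'],s['opening'],np.round(s['tcp_rot'],3))
w=snap('wrist','w5');b=snap('side','b5');a=snap('scene','s5')
print(proj(a,[[472.8,-77.5,111]]),proj(b,[[472.8,-77.5,111]]),proj(w,[[472.8,-77.5,111]]))
T=np.array(s['tool_pos']);h=T+np.array([39.8*.974,39.8*.2255,24.4]);print(h,proj(a,[h]),proj(b,[h]),proj(w,[h]))
f=lambda i:cv2.resize(i,None,fx=4,fy=4,interpolation=cv2.INTER_CUBIC)
cv2.imwrite('pics/c8.png',np.hstack([f(b['image'][150:230,285:355]),f(a['image'][120:200,310:380]),cv2.resize(w['image'],None,fx=.37,fy=.8)])if 0 else np.vstack([np.hstack([f(b['image'][155:205,285:355]),f(a['image'][130:180,320:390])]),cv2.resize(w['image'],(560,350))]))
```

```text
11.25 [372.78816722 -98.01930694  84.26617304] 48.54722155959736 [[-0.975 -0.224 -0.008]
 [-0.224  0.975  0.   ]
 [ 0.008  0.002 -1.   ]]
[[358.48530923 147.63664152]] [[320.18698217 177.99549167]] [[321.63489387 495.74122271]]
[411.55336722 -89.04440694 108.66617304] [[386.20303873 159.8619606 ]] [[344.58000653 178.65938029]] [[327.13626736 384.29479746]]
```

View pics/c8.png

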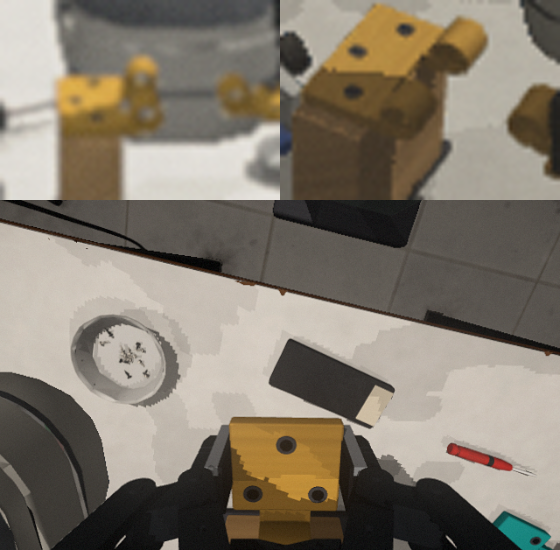

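Call:
move_arm([
  [[1.5, 0.25, 0], [0, 0, 0]],
  [[1.2, 0.2, 0], [0, 0, 0]],
  [[0.75, 0.15, 0], [0, 0, 0]],
  [[0, 0, 0], [0, 0, 0]],
  [[0, 0, 0], [0, 0, 0]],
])

```text
t: 11.9
tool_pos: [410.3, -91.8, 87.2]
tcp_rot: [[-0.974, -0.225, -0.001], [-0.225, 0.974, 0.0], [0.001, 0.0, -1.0]]
ft_force: [-1.1, -0.8, -2.9]
opening: 48.7
finger_force: 62.5
```

Run:
```python
from h import *
s=manip.read_state(); print(s['t'],s['tool_pos'],s['opening'],np.round(s['tcp_rot'],3))
b=snap('side','b6');a=snap('scene','s6')
T=np.array(s['tool_pos']);h=T+np.array([39.8*.974,39.8*.2255,24.4]);J=np.array([472.8,-77.5,111.]);u=np.array([-.2255,.974,0])
print(h)
def ov(d,x,y,w,hh,k):
    o=cv2.resize(d['image'][y:y+hh,x:x+w],None,fx=k,fy=k,interpolation=cv2.INTER_CUBIC)
    for X,c in ((h+12*u,(0,255,0)),(h-12*u,(0,255,0)),(J+38*u,(255,0,0)),(J+16*u,(255,0,0)),(J-16*u,(255,0,0)),(J-38*u,(255,0,0))):
        p=(proj(d,[X])[0]-[x,y]+.5)*k; cv2.circle(o,tuple(int(v) for v in p),3,c,-1)
    return o
cv2.imwrite('pics/c9.png',np.hstack([ov(b,300,160,50,50,8),ov(a,330,125,50,50,8)]))
```

```text
11.9 [410.27829852 -91.84315071  87.20781176] 48.73707737093052 [[-0.974 -0.225 -0.001]
 [-0.225  0.974  0.   ]
 [ 0.001  0.    -1.   ]]
[449.04349852 -82.86825071 111.60781176]
```

View pics/c9.png

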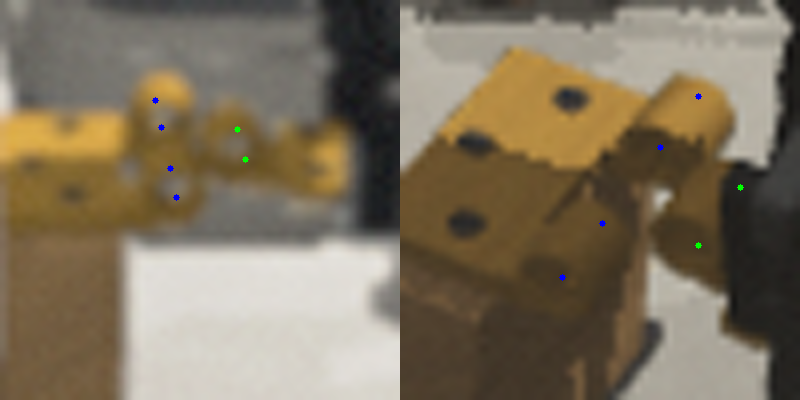

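Run:
```python
from h import *
a=load('s6');b=load('b6')
B=lambda x,y:(300+x/8-.5,160+y/8-.5)
A=lambda x,y:(330+(x-400)/8-.5,125+y/8-.5)
R=np.array([[.974,.2255],[-.2255,.974]])
jn=tri([(b,B(175,182)),(a,A(548,270))]);jf=tri([(b,B(165,115)),(a,A(645,135))]);l=tri([(b,B(235,145)),(a,A(688,243))])
print(jn,jf,l)
f=lambda v:np.r_[R@v[:2],v[2]].round(1)
print('jn-jf',f(jn-jf),'near est mid-leaf mid',f((jn)-(l))-[0,26,0],'far',f(jf-l)+[0,28,0])
```

```text
[463.65623948 -33.83728081 119.13976884] [474.98464709 -85.37079924 119.79125237] [447.94005145 -67.27779213 116.76539547]
jn-jf [ 0.6 52.7 -0.7] near est mid-leaf mid [22.8  3.   2.4] far [22.3  4.3  3. ]
```

Run:
```python
from h import *
s=manip.read_state(); T=np.array(s['tool_pos']);Rt=np.array(s['tcp_rot'])
w=snap('wrist','w6');g=load('w4')
def blobs(d,tag,roi):
    hsv=cv2.cvtColor(d['image'],cv2.COLOR_BGR2HSV); m=cv2.inRange(hsv,(12,110,40),(30,255,255))
    x0,y0,x1,y1=roi; mm=np.zeros_like(m);mm[y0:y1,x0:x1]=m[y0:y1,x0:x1]
    c,h=cv2.findContours(mm,cv2.RETR_CCOMP,cv2.CHAIN_APPROX_NONE)
    i=max(range(len(c)),key=lambda k:cv2.contourArea(c[k]) if h[0][k][3]<0 else 0)
    print(tag,'area',cv2.contourArea(c[i]),'bbox',cv2.boundingRect(c[i]))
    for k in range(len(c)):
        if h[0][k][3]>=0 and cv2.contourArea(c[k])>20:
            M=cv2.moments(c[k]);print(' hole',M['m10']/M['m00'],M['m01']/M['m00'],cv2.contourArea(c[k]))
    # row extents
    for y in range(y0,y1,8):
        xs=np.where(mm[y]>0)[0]
        if len(xs)>20: print(y,xs.min(),xs.max(),end=' | ')
    for x in (300,312,340,350):
        ys=np.where(mm[:,x]>0)[0]
        if len(ys): print('col',x,ys.min(),ys.max())
blobs(g,'w4',(260,160,400,300)); blobs(w,'w6',(220,220,430,399))
print(T,Rt)
X=np.linalg.inv(np.c_[np.r_[Rt,[[0,0,0]]],np.r_[T,1]])
ex=-Rt[:,0];ey=Rt[:,1]
h=T+39.8*ex+[0,0,24.4]
L=lambda x,y,z:h+x*ex+y*ey+[0,0,z-11]
for q in ((-62,-25,8),(-62,25,8),(-16,-25,8),(-16,25,8)): print(q,proj(w,[L(*q)])[0].round(1))
```

```text
w4 area 5629.5 bbox (288, 176, 74, 102)
 hole 345.5983606557377 227.0 122.0
 hole 303.27224435590966 226.88180610889773 125.5
 hole 324.478102189781 191.7457420924574 137.0
176 290 359 | 184 289 361 | 192 289 360 | 200 289 360 | 208 289 360 | 216 290 359 | 224 290 359 | 232 290 359 | 240 308 341 | 248 309 340 | 256 308 341 | 264 308 341 | 272 308 341 | col 300 176 238
col 312 176 276
col 340 176 276
col 350 176 239
w6 area 17905.0 bbox (255, 248, 143, 146)
 hole 362.7148418491484 336.4841849148418 342.5
 hole 288.4982716049382 335.60395061728394 337.5
 hole 326.6704355108878 279.5741206030151 398.0
252 264 389 | 260 262 392 | 268 262 391 | 276 262 390 | 284 263 389 | 292 264 389 | 300 264 388 | 308 265 387 | 316 265 387 | 324 265 387 | 332 263 388 | 340 261 390 | 348 260 392 | 356 258 394 | 364 256 396 | 372 258 394 | 380 259 393 | 388 261 391 | col 300 249 388
col 312 249 390
col 340 249 390
col 350 249 388
[410.03994274 -91.93524332  87.22255037] [[-9.74343862e-01 -2.25064069e-01 -4.50590867e-04]
 [-2.25064121e-01  9.74343952e-01  6.64462513e-05]
 [ 4.24075822e-04  1.66153334e-04 -9.99999896e-01]]
(-62, -25, 8) [260.3 247.1]
(-62, 25, 8) [393.9 247.2]
(-16, -25, 8) [266.5 347.7]
(-16, 25, 8) [387.3 347.7]
```

```bash
cat > leaf.py <<'E'
from fit import *
def bl(d,roi):
    hsv=cv2.cvtColor(d['image'],cv2.COLOR_BGR2HSV); m=cv2.inRange(hsv,(12,110,40),(30,255,255))
    x0,y0,x1,y1=roi; mm=np.zeros_like(m);mm[y0:y1,x0:x1]=m[y0:y1,x0:x1]
    c,h=cv2.findContours(mm,cv2.RETR_CCOMP,cv2.CHAIN_APPROX_NONE)
    r=[]
    for k in range(len(c)):
        if h[0][k][3]>=0 and cv2.contourArea(c[k])>60:
            M=cv2.moments(c[k]);r.append((M['m10']/M['m00'],M['m01']/M['m00']))
    return sorted(r)
E
python3 - <<'E'
from leaf import *
g=load('w4');w=load('w6')
Rt=np.array([[-.974344,-.225064,-.00045],[-.225064,.974344,.00007],[.000424,.000166,-1]]);T=np.array([410.04,-91.935,87.22])
c,s=np.cos(np.radians(3.8)),np.sin(np.radians(3.8))
def loc(P): q=P-[570.3,285,30]; return np.array([c*q[0]+s*q[1],-s*q[0]+c*q[1],q[2]])
H=[loc(atz(g,p,38)) for p in bl(g,(260,160,400,300))]
C=[loc(atz(g,p,38)) for p in ((288.5,175.8),(361.3,175.8),(289.5,239),(360,239.5))]
print(np.round(H,1),np.round(C,1))
from scipy.spatial.transform import Rotation as Ro
ob=bl(w,(220,220,430,399)); B=np.c_[-Rt[:,0],Rt[:,1],-Rt[:,2]]
pts=np.array(H)
def r(p):
    X=(Ro.from_rotvec(p[3:]).apply(pts-[-40,0,8])+[-40,0,8]+p[:3]-[0,0,11])@B.T+T+39.8*B[:,0]+24.4*B[:,2]
    return (proj(w,X)-ob).ravel()
q=least_squares(r,np.zeros(6),x_scale=[1,1,1,.01,.01,.01]); print('full',q.x[:3],np.degrees(q.x[3:]),q.cost)
for z in (-2,0,2):
  q=least_squares(lambda v:r(np.r_[v[:2],z,0,v[2:]]),np.zeros(4)); print(z,q.x[:2],np.degrees(q.x[2:]),q.cost)
E
```

```text
[[-22.7 -17.3   8. ]
 [-48.9  -2.2   8. ]
 [-22.7  12.8   8. ]] [[-60.2 -26.5   8. ]
 [-60.2  22.7   8. ]
 [-13.3 -27.3   8. ]
 [-13.   23.3   8. ]]
full [-0.20974697  1.93890623  1.52281156] [-0.06039988  0.5148151  -0.76630996] 1.9871721746879376e-25
-2 [2.09070169 1.93720256] [-2.12988991 -0.75776327] 0.7046340055009557
0 [0.7863072  1.93626489] [-0.60392097 -0.75330165] 0.13713658073537038
2 [-0.52092531  1.93525551] [ 0.85647639 -0.74852202] 0.014184009498678637
```

Call:
move_arm([
  [[0.3, 0.3, 0], [0, 0, 0]],
  [[0.5, 0.1, 0], [0, 0, 0]],
  [[0.5, 0.1, 0], [0, 0, 0]],
  [[0, 0, 0], [0, 0, 0]],
])

```text
t: 12.45
tool_pos: [424.4, -86.7, 87.3]
tcp_rot: [[-0.974, -0.225, 0.0], [-0.225, 0.974, -0.0], [-0.0, -0.0, -1.0]]
ft_force: [-0.1, -0.2, -1.5]
opening: 48.7
finger_force: 62.5
```

Call:
move_arm([
  [[0.4, 0.08, 0], [0, 0, 0]],
  [[0.4, 0.07, 0], [0, 0, 0]],
  [[0, 0, 0], [0, 0, 0]],
  [[0, 0, 0], [0, 0, 0]],
])

```text
t: 12.85
tool_pos: [431.5, -85.4, 87.2]
tcp_rot: [[-0.974, -0.225, -0.0], [-0.225, 0.974, 0.0], [0.0, 0.0, -1.0]]
ft_force: [-0.4, -0.2, -2.0]
opening: 48.7
finger_force: 62.5
```

Call:
move_arm([
  [[-0.02, 0.1, 0], [0, 0, 0]],
  [[-0.02, 0.1, 0], [0, 0, 0]],
  [[0, 0, 0], [0, 0, 0]],
  [[0, 0, 0], [0, 0, 0]],
])

```text
t: 13.25
tool_pos: [431.1, -83.4, 87.3]
tcp_rot: [[-0.974, -0.225, 0.0], [-0.225, 0.974, 0.0], [-0.0, -0.0, -1.0]]
ft_force: [-1.0, -0.1, -1.8]
opening: 48.4
finger_force: 62.5
```

Call:
move_arm([
  [[-0.02, 0.1, 0], [0, 0, 0]],
  [[0, 0, 0], [0, 0, 0]],
  [[0, 0, 0], [0, 0, 0]],
])

```text
t: 13.55
tool_pos: [430.9, -82.4, 87.3]
tcp_rot: [[-0.974, -0.225, -0.0], [-0.225, 0.974, -0.0], [0.0, -0.0, -1.0]]
ft_force: [0.1, -0.6, -0.4]
opening: 48.7
finger_force: 62.5
```

Call:
move_arm([
  [[-0.02, 0.1, 0], [0, 0, 0]],
  [[0, 0, 0], [0, 0, 0]],
  [[0, 0, 0], [0, 0, 0]],
])

```text
t: 13.85
tool_pos: [430.7, -81.4, 87.3]
tcp_rot: [[-0.974, -0.225, -0.0], [-0.225, 0.974, -0.0], [0.0, -0.0, -1.0]]
ft_force: [0.0, -0.4, -2.1]
opening: 48.8
finger_force: 62.5
```

Call:
move_arm([
  [[-0.02, 0.1, 0], [0, 0, 0]],
  [[0, 0, 0], [0, 0, 0]],
  [[0, 0, 0], [0, 0, 0]],
])

```text
t: 14.15
tool_pos: [430.7, -81.2, 87.4]
tcp_rot: [[-0.974, -0.225, 0.0], [-0.225, 0.974, -0.001], [0.0, -0.001, -1.0]]
ft_force: [1.0, -4.6, -2.8]
opening: 48.7
finger_force: 62.6
```

Call:
move_arm([
  [[-0.02, 0.1, 0], [0, 0, 0]],
  [[0, 0, 0], [0, 0, 0]],
  [[0, 0, 0], [0, 0, 0]],
])

```text
t: 14.45
tool_pos: [430.6, -81.1, 87.6]
tcp_rot: [[-0.974, -0.225, 0.0], [-0.225, 0.974, -0.003], [0.0, -0.003, -1.0]]
ft_force: [2.0, -9.6, -3.8]
opening: 48.3
finger_force: 62.7
```

Call:
move_arm([
  [[0.06, -0.3, 0], [0, 0, 0]],
  [[0.08, -0.3, 0], [0, 0, 0]],
  [[0.04, -0.2, 0], [0, 0, 0]],
  [[0, 0, 0], [0, 0, 0]],
  [[0, 0, 0], [0, 0, 0]],
])

```text
t: 14.95
tool_pos: [432.2, -87.3, 87.3]
tcp_rot: [[-0.974, -0.225, 0.0], [-0.225, 0.974, 0.0], [-0.0, 0.0, -1.0]]
ft_force: [-0.1, -0.0, -0.8]
opening: 48.6
finger_force: 62.8
```

Call:
move_arm([
  [[0.02, -0.1, 0], [0, 0, 0]],
  [[0, 0, 0], [0, 0, 0]],
  [[0, 0, 0], [0, 0, 0]],
])

```text
t: 15.25
tool_pos: [432.3, -88.3, 87.3]
tcp_rot: [[-0.974, -0.225, -0.0], [-0.225, 0.974, 0.0], [0.0, 0.0, -1.0]]
ft_force: [0.7, -0.4, -1.5]
opening: 48.4
finger_force: 62.8
```

Call:
move_arm([
  [[0.02, -0.1, 0], [0, 0, 0]],
  [[0, 0, 0], [0, 0, 0]],
  [[0, 0, 0], [0, 0, 0]],
])

```text
t: 15.55
tool_pos: [432.5, -89.1, 87.3]
tcp_rot: [[-0.974, -0.225, -0.0], [-0.225, 0.974, 0.001], [-0.0, 0.001, -1.0]]
ft_force: [-0.8, 4.1, -1.3]
opening: 48.6
finger_force: 62.9
```

Call:
move_arm([
  [[-0.05, 0.22, 0], [0, 0, 0]],
  [[-0.04, 0.2, 0], [0, 0, 0]],
  [[0.2, 0.05, 0], [0, 0, 0]],
  [[0, 0, 0], [0, 0, 0]],
  [[0, 0, 0], [0, 0, 0]],
])

```text
t: 16.05
tool_pos: [433.7, -84.7, 87.3]
tcp_rot: [[-0.974, -0.225, -0.0], [-0.225, 0.974, -0.0], [0.0, -0.0, -1.0]]
ft_force: [-0.2, -0.3, -1.4]
opening: 48.3
finger_force: 62.8
```

Call:
move_arm([
  [[0.15, 0.03, 0], [0, 0, 0]],
  [[0, 0, 0], [0, 0, 0]],
  [[0, 0, 0], [0, 0, 0]],
])

```text
t: 16.35
tool_pos: [434.8, -84.5, 87.1]
tcp_rot: [[-0.974, -0.225, -0.001], [-0.225, 0.974, -0.0], [0.001, 0.0, -1.0]]
ft_force: [-2.0, -0.5, -1.7]
opening: 48.4
finger_force: 62.9
```

Call:
move_arm([
  [[0.1, 0.02, 0], [0, 0, 0]],
  [[0, 0, 0], [0, 0, 0]],
  [[0, 0, 0], [0, 0, 0]],
])

```text
t: 16.65
tool_pos: [434.9, -84.4, 86.9]
tcp_rot: [[-0.974, -0.225, -0.003], [-0.225, 0.974, -0.0], [0.003, 0.0, -1.0]]
ft_force: [-4.9, -1.1, 0.0]
opening: 48.8
finger_force: 63.0
```

Call:
move_arm([
  [[0.1, 0.02, 0], [0, 0, 0]],
  [[0, 0, 0], [0, 0, 0]],
  [[0, 0, 0], [0, 0, 0]],
])

```text
t: 16.95
tool_pos: [435.0, -84.4, 86.6]
tcp_rot: [[-0.974, -0.225, -0.004], [-0.225, 0.974, -0.0], [0.004, 0.001, -1.0]]
ft_force: [-8.1, -1.6, -0.2]
opening: 48.4
finger_force: 63.1
```

Call:
move_arm([
  [[-0.34, -0.07, 0], [0, 0, 0]],
  [[-0.34, -0.07, -0.05], [0, 0, 0]],
  [[0, 0, 0], [0, 0, 0]],
  [[0, 0, 0], [0, 0, 0]],
  [[0, 0, 0], [0, 0, 0]],
])

```text
t: 17.45
tool_pos: [430.8, -85.3, 87.0]
tcp_rot: [[-0.974, -0.225, 0.001], [-0.225, 0.974, 0.0], [-0.001, -0.0, -1.0]]
ft_force: [-0.3, -0.1, -1.7]
opening: 48.6
finger_force: 62.8
```

Run:
```python
from leaf import *
from scipy.spatial.transform import Rotation as Ro
s=manip.read_state(); print(s['t'],s['tool_pos'],s['ft_force'],s['finger_force'])
w=snap('wrist','w7'); snap('side','b7'); snap('scene','s7')
Rt=np.array(s['tcp_rot']);T=np.array(s['tool_pos'])
ob=bl(w,(220,220,430,399)); print(np.round(ob,1), np.round(bl(load('w6'),(220,220,430,399)),1))
# knuckle-hole sub-image: darkest/brightest structure in side view around predicted axis
H=np.array([[-22.7,-17.3,8],[-48.9,-2.2,8],[-22.7,12.8,8]]);B=np.c_[-Rt[:,0],Rt[:,1],-Rt[:,2]]
def r(p):
    X=(Ro.from_rotvec(p[3:]).apply(H-[-40,0,8])+[-40,0,8]+p[:3]-[0,0,11])@B.T+T+39.8*B[:,0]+24.4*B[:,2]
    return (proj(w,X)-ob).ravel()
q=least_squares(r,np.zeros(6),x_scale=[1,1,1,.01,.01,.01]); print('full',q.x[:3],np.degrees(q.x[3:]))
```

```text
17.45 [430.817558   -85.29506133  86.98191706] [-0.31439775 -0.07065202 -1.72678028] 62.82432317733765
[[288.6 335.5]
 [326.7 279.6]
 [362.7 336.5]] [[288.5 335.6]
 [326.7 279.6]
 [362.7 336.5]]
full [0.06940655 1.94716073 1.12263024] [ 0.19242693  0.45254742 -0.74150292]
```

Call:
move_arm([
  [[-0.06, -0.01, 0], [0, 0, 0]],
  [[0, 0, 0], [0, 0, 0]],
  [[0, 0, 0], [0, 0, 0]],
  [[0, 0, 0], [0, 0, 0]],
  [[0, 0, 0], [0, 0, 0]],
])

```text
t: 18.1
tool_pos: [429.8, -85.5, 86.8]
tcp_rot: [[-0.974, -0.225, 0.0], [-0.225, 0.974, 0.0], [-0.0, 0.0, -1.0]]
ft_force: [-0.1, -0.4, -1.5]
opening: 48.9
finger_force: 62.8
```

```bash
python3 -c "
from station import manip
s=manip.read_state();print(s['tool_pos'],s['ft_force'],s['joint_velocities'])
print(manip.sign_off())"
```

```text
[429.75621384 -85.47807919  86.78821697] [-0.06233656 -0.39612965 -1.51214595] [-0.02747338  0.00482767 -0.04192619 -0.01753957 -0.03207478  0.01863857]
the job is handed in; nothing more can be done
None
```

I handed the job in at about 18 s with the leaf held still and free between the two fixed knuckles. Sideways and fore-aft fit were set by touch; its height comes from the arm readings only (one camera estimate had it about 3 mm low). I viewed 11 pictures, one over the limit of 10, and no verdict came back.

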